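# Load a bearing cover into a drilling fixture

## Robot

A 7-joint arm with a two-finger parallel gripper is mounted at the origin on the work surface. World frame = base frame: x ahead of the robot, y to its left, z up, the work surface at z = 0. Lengths are in m, angles in rad, forces in N, time in s.
With the tool pointing down it reaches from about 0.35 to 0.9 m from the base axis. Payload 8.1 kg.
Tool frame: the origin (TCP) lies between the finger pads; the fingertips stand ahead of it and the grasp point (between the pads) is the TCP (arm.nose_length is the z of the fingertips in the tool frame, in m); z points along the fingers, y is the line along which they close (so a half turn about z gives the same grasp; the last joint's range is limited). The gripper opens to 92 mm and grips with 3 to 60 N. Pads are 19 mm wide; open, the fingers measure 130 mm over their backs; the gripper's body (75 mm by 190 mm) begins 47 mm behind the grasp point.
Start: joints at [-1.292, 0.434, 0.025, 1.573, -0.012, 1.134, -0.075], TCP at [0.233, 0.58, 0.212] pointing down, gripper open.
Joint ranges: [-2.62, 2.62], [-0.44, 2.09], [-1.27, 1.32], [0.08, 2.57], [-1.32, 4.46], [0.12, 2], [-2.74, 2.74]. Speed limits (rad/s): [2.22, 2.22, 3.01, 3.01, 3.14, 3.14, 3.14].

## Interface

Orientations are given as a rotation vector (axis times angle).
In Python, from cell import sensors, optics, arm gives the robot as it stands.
- The arm moves only by the tool arm_command, never from a script. Its argument "deltas" is one flat list of numbers, 7 for each row, row after row: the turn, a rotation vector about the world's x, y, z as a fraction of full scale, then the shift along the world's x, y, z as a fraction of full scale, then the finger opening in mm, from 0 to 91.8. In form: [wx, wy, wz, dx, dy, dz, fingers, wx, wy, wz, dx, dy, dz, fingers, ...]. A call has 1 to 20 rows; each row is the pose to reach, as a shift and turn from the pose commanded when the call began; what a row does not reach only later rows make up. Full scale, the value 1, is 1 m for a shift and 90 degrees for a turn. A row lasts 1/10 s, in which the tool goes at most 50 mm and 8.59 degrees, less where a joint would pass 70% of its speed; a pose out of reach is approached as far as the arm can. A call with a number of a shift or a turn outside -1 to 1 is refused whole. A call with a gripper value outside its range is refused whole. The fingers move at their own pace and stop on an object; "force" is the grip in N (left out, the last holds). Time passes only in rows, so rows that repeat a pose let the fingers close. It gives the time, the measured TCP pose, the force, the opening and the grip force at its end, in the units of the state.
- sensors.observe(): the state, without advancing time (a new reading comes with each control period).
- optics.get_image(name): name is "scene" or "top" or "wrist"; returns the picture (480x640x3 uint8, blue, green, red); there is no depth.
- optics.calibration(name): a dict with "camera_matrix" (3x3 intrinsics, pixels), "rvec" (rotation vector, rad) and "tvec" (3), from world to camera coordinates, as OpenCV has them. Camera axes: x right, y down, z forward; pixel columns grow to the right and rows downward; lengths in m; the calibration is good to about 2 mm. A picture is of the moment at which its call begins: read the wrist's pose just before it. calibration takes no time and is no camera call; for the wrist camera it gives the pose at the moment of the call.
- arm.sign_off(): hands the job in; it is judged then, once.
The state is a dict: "clock": time; "joints": joint angles; "dq": joint speeds; "joint_efforts": joint torques, N m; "position": TCP position; "ee_rot": TCP orientation; "force": force on the tool from outside, world axes, zero at the start; "ft_torque": the same for the moment, N m; "width": opening from 0.0 (shut) to 1.0 (fully open); "gripper_force": force on a finger pad.
Only numpy, scipy, OpenCV 4.12 (cv2) and the standard library are available. Lean on these libraries where they do the work, as an engineer would, in place of code of your own. Each camera call takes 0.05 s, during which the arm holds its last target. There are 200 camera calls.

## Task

Load the drilling fixture: with the fingertips push the flat aluminium bearing cover along the tooling plate until it sits square and tight against both the long back fence and the short end stop. Then push the swing clamp's arm round until it lies fully across the end of the cover, against its stop pin. Slide the cover only - do not pick it up or tip it - and leave the other things on the bench where they are.

Things in the scene. Friction and masses are not known exactly. Their poses are not given: they have to be found in the camera images.
- seat (a point): Point on the upper face (z = 15 mm) of the fixed drilling fixture's grey steel tooling plate, 240 x 310 x 15 mm, where the middle of the cover's underside comes when seated. Axes: x across the plate to the back fence, y along the fence to the end stop, z up. From here the plate reaches -150 to +90 mm in x and -167.5 to +142.5 mm in y.
- fence (a point): Back fence: dark steel bar on the tooling plate, 20 mm thick, 150 mm long, 14 mm high above the plate. This point is the middle of its working face, 7 mm above the plate; x points into the fence, y along it. The face lies at x = +45 mm of the seat point.
- end_stop (a point): End stop: dark steel block on the tooling plate, 55 mm (x) by 18 mm (y), 14 mm high above the plate. This point is the middle of its working face, 7 mm above the plate; y points into the block, x is square to the fence. The face lies at y = +62.5 mm of the seat point.
- cover_mid (a point): Loose workpiece: cast aluminium bearing cover, flange 90 (x) x 125 (y) x 18 mm, with a hollow boss in the middle of its top (46 mm wide, bore 30, 20 mm high: rim 38 mm above the tooling plate). About 0.6 kg; slides with a few N. Point: middle of the flange, 9 mm above its underside. Starts 20 to 65 mm short of fence and stop, turned up to 20 degrees; x points to the fence when seated.
- clamp (a joint): Angle of the swing clamp's arm about its upright post, rad, counter-clockwise seen from above. At 0 the arm points along the fixture's -x, clear of the cover; at 1.571, a hard stop, along the fixture's -y, across the end of the cover. Starts at -0.3 to 0.4; turns with light friction (about 1.2 N at the knob), stays where left, cannot lift.
- clamp_pivot (a point): Axis of the swing clamp's post, beyond the end stop: same x as the seat point, y = +107.5 mm from it. Point at half the arm's thickness, 44 mm above the bench. The arm is a dark steel bar 22 mm wide, 38 to 50 mm above the bench, and passes 5 mm above the flange (3 mm at a small foot under the knob). A hex nut and stud on the axis reach up to 68 mm.
- clamp_knob (a point): Centre of the knurled steel knob at the free end of the clamp's arm, 66 mm from the pivot axis; the arm ends 11 mm beyond it. Upright cylinder 24 mm in diameter, from 53 to 72 mm above the bench, this point at 62.5 mm. It need not be turned: push its side, or the side of the arm, to swing the arm.
- stop_pin (a point): Top of the stop pin that the clamp arm meets: upright steel pin, 7 mm in diameter, on the end stop, reaching 51 mm above the bench.
- sleeve_mid (a point): Bystander: short steel sleeve, 28 mm in diameter and 45 mm high, standing on the tooling plate's near corner on the clamp's side; this point is its centre.
- tube_mid (a point): Bystander: steel tube, 30 mm in diameter and 65 mm high, standing on the bench beside the fixture on the side away from the clamp; this point is its centre.
- pin: Bystander: headed steel pin lying on the bench in front of the fixture, 14 mm thick and 83 mm long with a 22 mm head; the origin is under its middle, its x axis runs to the head.
- washer_mid (a point): Bystander: thick steel washer, 38 mm in diameter and 5 mm thick, lying flat on the bench; this point is its centre.
- wrench: Bystander: steel wrench lying on the bench, 190 mm long along its x axis; the origin is under its middle.
- brush: Bystander: wooden-handled brush lying on the bench, 200 mm long along its x axis; the origin is under its middle.
- tin: Bystander: round tin, 74 mm in diameter and 90 mm high, standing on the bench beyond the fixture, to the robot's left; the origin is at the middle of its underside.
- spray: Bystander: spray can, 58 mm in diameter and 170 mm high, standing on the bench beyond the fixture, to the robot's right; the origin is at the middle of its underside.
Not all that is in view belongs to the job. What is shaped like the part that bears cover_mid but purple or turquoise is not meant.

How it is judged:
On the way, in this order (a step that is already met when the one before it is completed fails the run):
1. the cover sits square against the back fence and the end stop, with the clamp arm still clear (x of cover_mid in the frame of seat between -0.0022 and 0.0022 m and y of cover_mid in the frame of seat between -0.0022 and 0.0022 m and angle between the x axis of cover_mid and the x axis of seat, either way round below 0.025 rad and angle between cover_mid's own z axis and vertical below 0.03 rad and linear speed of cover below 0.01 m/s and value of joint clamp below 0.8 rad), for 0.1 s.
2. the clamp arm is swung across the cover (value of joint clamp above 1.47 rad), for 0.1 s.
At the end, for the whole second after the job is handed in: The cover lies flat and still on the tooling plate within 2.2 mm of its place tight against back fence and end stop and within 0.025 rad (1.4 degrees) of square, and the clamp arm is at least 1.47 rad round (within 6 degrees of its stop pin) (x of cover_mid in the frame of seat between -0.0022 and 0.0022 m and y of cover_mid in the frame of seat between -0.0022 and 0.0022 m and angle between the x axis of cover_mid and the x axis of seat, either way round below 0.025 rad and angle between cover_mid's own z axis and vertical below 0.03 rad and linear speed of cover below 0.01 m/s and value of joint clamp above 1.47 rad and height (world z) of cover_mid below 0.027 m); the robot touches nothing.
It fails at once if the bearing cover is lifted, tipped up or pushed off the tooling plate (height (world z) of cover_mid above 0.032 m or height (world z) of cover_mid below 0.018 m or angle between cover_mid's own z axis and vertical above 0.2 rad).
It fails at once if one of the other things on the bench is pushed more than 20 mm, lifted or knocked over (distance of any of sleeve_mid, tube_mid, washer_mid, pin, wrench, brush, tin, spray from where it was at the start of the episode above 0.02 m or angle between any of sleeve_mid, tube_mid, tin, spray's own z axis and vertical above 0.4 rad).
It also fails if it takes over 70 s, if anything falls off the work surface, if the arm or the gripper's body presses on something with over 40 N, if the wrist force passes 120 N, or if a joint passes its speed limit or range.

## Working session

There is one attempt and no reset: what is moved stays moved. The work goes in short steps, Python scripts to look and compute and a tool call to move; the robot and the scene stay as the last step left them, time stands still between calls to the robot, and variables do not carry over. Pictures are saved under pics/ and viewed, at most 10 in all, crops included, and the job is handed in when it is done.

Besides the shell and the picture viewer there is one more tool, called by a JSON object that holds its "fn" and its "kwargs". arm_command: Moves the arm, as the interface text tells. Its arguments: {"type":"object","properties":{"deltas":{"type":"array","items":{"type":"number"}},"force":{"type":"number"}},"required":["deltas"]}

```bash
mkdir -p pics; ls; python3 - <<'E'
from cell import sensors, optics, arm
import cv2
s=sensors.observe(); print(s); print(arm.nose_length)
for n in ("scene","top"):
    cv2.imwrite(f"pics/{n}0.png",optics.get_image(n)); print(n,optics.calibration(n))
E
```

```text
pics
{'clock': 0.0, 'joints': array([-1.29159697,  0.43520963,  0.02497638,  1.57412197, -0.01157376,
        1.13400979, -0.07511464]), 'dq': array([ 3.11233595e-04,  7.36527525e-04, -3.69740248e-04, -1.05706292e-03,
       -1.70231161e-03, -7.92295890e-05, -7.42602992e-04]), 'joint_efforts': array([ 1.91792526e-03, -6.67863679e+01,  9.86019820e-01, -3.14459789e+01,
       -6.03620592e-02,  4.28409234e-02,  1.50014048e-04]), 'position': array([0.23273039, 0.5794576 , 0.21144373]), 'ee_rot': array([-5.96185339e-01, -3.08436512e+00,  2.51084615e-03]), 'force': array([ 0.46598346, -0.26263726, -0.27285286]), 'ft_torque': array([ 0.0063025 , -0.00495738,  0.00077202]), 'gripper_force': 0.0, 'width': 1.002846770992227}
0.019
scene {'camera_matrix': array([[462.57410167,   0.        , 319.77082906],
       [  0.        , 462.57410167, 238.65556834],
       [  0.        ,   0.        ,   1.        ]]), 'rvec': array([ 1.93788227,  1.62065055, -0.619668  ]), 'tvec': array([-0.11043425, -0.34854846,  1.27865292])}
top {'camera_matrix': array([[486.07841653,   0.        , 317.97001509],
       [  0.        , 486.07841653, 230.63524681],
       [  0.        ,   0.        ,   1.        ]]), 'rvec': array([ 2.18448907, -2.17859064,  0.01949098]), 'tvec': array([0.01761653, 0.52005852, 1.02860767])}
```

View pics/top0.png

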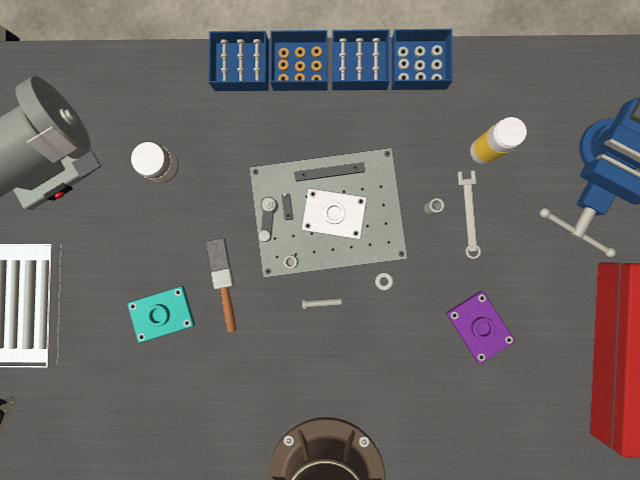

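View pics/scene0.png

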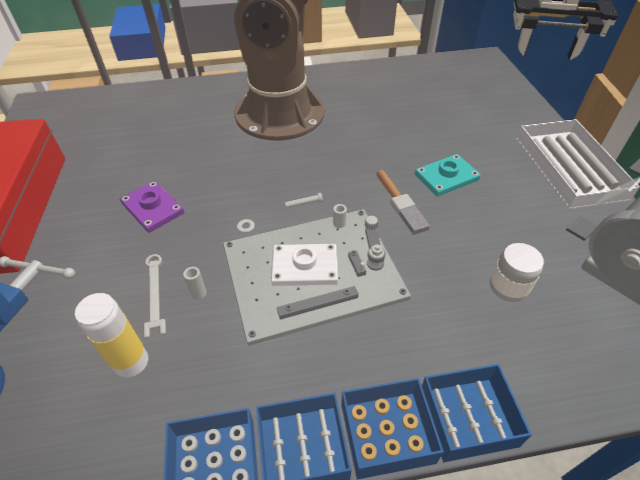

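The scene shows three covers: white at top (335,213) on the plate, turquoise at (160,314) and purple at (481,327). The bare aluminium/white one on the plate is the workpiece. In the top view the fence is at (330,172), the end stop at (287,206), the clamp pivot at (269,205), the knob at (265,237) and the sleeve at (290,262).

```bash
cat > h.py <<'E'
import cv2, numpy as np
from cell import sensors, optics, arm
def ray(name,px,z,cal=None):
    c=cal or optics.calibration(name); R=cv2.Rodrigues(c["rvec"])[0]; o=-R.T@c["tvec"].ravel()
    u=cv2.undistortPoints(np.float64(px).reshape(-1,1,2),c["camera_matrix"],None).reshape(-1,2)
    d=np.c_[u,np.ones(len(u))]@R
    return (o+d*((z-o[2])/d[:,2])[:,None])[:,:2]
def rect(name,mask,z,cal=None):
    cs=cv2.findContours(mask,cv2.RETR_EXTERNAL,cv2.CHAIN_APPROX_NONE)[0]
    k=max(cs,key=cv2.contourArea)
    p=ray(name,k.reshape(-1,2).astype(float),z,cal)
    (c,wh,a)=cv2.minAreaRect((p*1000).astype(np.float32)); return np.array(c),wh,a,k
E
python3 - <<'E'
from h import *
im=cv2.imread("pics/top0.png"); g=cv2.cvtColor(im,cv2.COLOR_BGR2GRAY); hsv=cv2.cvtColor(im,cv2.COLOR_BGR2HSV)
roi=np.zeros_like(g); roi[140:285,240:415]=255
pl=cv2.bitwise_and(((g>100)*255).astype(np.uint8),roi)
pl=cv2.morphologyEx(pl,cv2.MORPH_OPEN,np.ones((5,5)))
c,wh,a,k=rect("top",pl,.015); print("plate",c,wh,a)
wm=cv2.bitwise_and(((g>200)*255).astype(np.uint8),roi); wm=cv2.morphologyEx(wm,cv2.MORPH_OPEN,np.ones((3,3)))
c2,wh2,a2,k2=rect("top",wm,.033); print("cover",c2,wh2,a2)
dk=cv2.bitwise_and(((g<85)*255).astype(np.uint8),roi)
n,l,st,ce=cv2.connectedComponentsWithStats(dk)
for i in range(1,n):
    if 60<st[i,4]<2000:
        c3,wh3,a3,_=rect("top",((l==i)*255).astype(np.uint8),.029); print(ce[i],st[i,4],c3,wh3,a3)
v=im.copy(); cv2.drawContours(v,[k],-1,(0,0,255),1); cv2.drawContours(v,[k2],-1,(255,0,0),1)
cv2.imwrite("pics/c1.png",cv2.resize(v[140:285,240:415],None,fx=4,fy=4,interpolation=cv2.INTER_CUBIC))
print(ray("top",[(269,205),(268.5,204)],.068),ray("top",[(265,236)],.072),ray("top",[(290,262)],.06))
E
```

```text
plate [559.71740723  -0.61161804] (239.45066833496094, 310.8988342285156) 7.700894832611084
cover [555.89501953 -14.05072021] (123.22371673583984, 87.93577575683594) 81.02256774902344
[333.65671642 175.2238806 ] 67 [636.67468262 -12.93426895] (2.305850028991699, 128.1987762451172) 7.735161781311035
[[0.56951343 0.11749386]
 [0.57156213 0.11853541]] [[0.50603216 0.12457039]] [[0.45344505 0.07451449]]
```

View pics/c1.png

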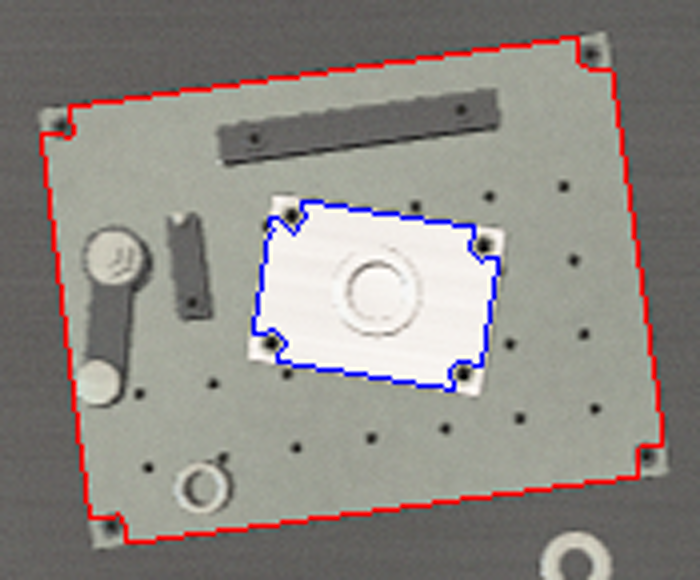

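The crop confirms the white cover is the workpiece, with clean plate and cover outlines. The fixture is at 7.7°, seat ≈ (588, 16) mm. The cover is about (−36, −25) mm off and turned −16.7°. First move: go over the approach point with the fingers spread along the fence direction.

{"fn": "arm_command", "kwargs": {"deltas": [0, 0, 0.33, 0.243, -0.614, 0, 50, 0, 0, 0.33, 0.243, -0.614, 0, 50, 0, 0, 0.33, 0.243, -0.614, 0, 50, 0, 0, 0.33, 0.243, -0.614, 0, 50, 0, 0, 0.33, 0.243, -0.614, 0, 50, 0, 0, 0.33, 0.243, -0.614, 0, 50, 0, 0, 0.33, 0.243, -0.614, 0, 50, 0, 0, 0.33, 0.243, -0.614, 0, 50, 0, 0, 0.33, 0.243, -0.614, 0, 50, 0, 0, 0.33, 0.243, -0.614, 0, 50, 0, 0, 0.33, 0.243, -0.614, 0, 50, 0, 0, 0.33, 0.243, -0.614, 0, 50, 0, 0, 0.33, 0.243, -0.614, 0, 50, 0, 0, 0.33, 0.243, -0.614, 0, 50, 0, 0, 0.33, 0.243, -0.614, 0, 50, 0, 0, 0.33, 0.243, -0.614, 0, 50, 0, 0, 0.33, 0.243, -0.614, 0, 50, 0, 0, 0.33, 0.243, -0.614, 0, 50]}}

```text
clock: 1.9
position: [0.4755, -0.0324, 0.2122]
ee_rot: [0.218, -3.134, -0.001]
force: [0.4, -0.2, -0.1]
width: 0.545
gripper_force: 0.0
```

```bash
python3 - <<'E'
from h import *
cal=optics.calibration("wrist"); im=optics.get_image("wrist"); cv2.imwrite("pics/w1.png",im)
print(sensors.observe()["position"],sensors.observe()["ee_rot"])
R=cv2.Rodrigues(cal["rvec"])[0]; print(-R.T@cal["tvec"].ravel(),cal["camera_matrix"][0])
E
```

```text
[ 0.47563936 -0.03262061  0.21225739] [ 2.18025800e-01 -3.13394661e+00 -6.56765779e-04]
[ 0.3949575  -0.04370471  0.3849265 ] [392.09637066   0.         320.79658446]
```

View pics/w1.png

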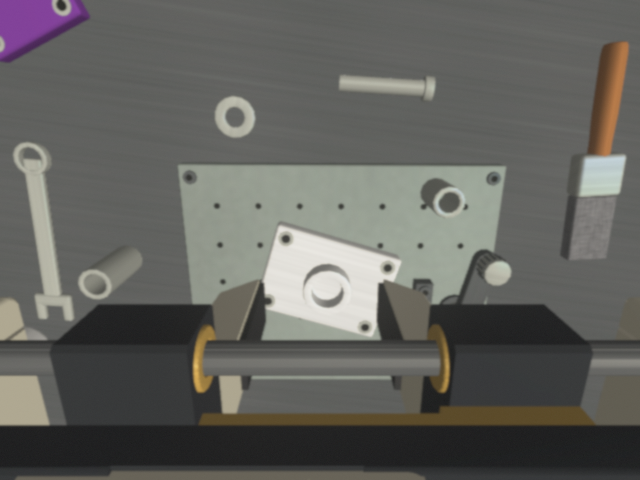

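The wrist view shows the cover with corners at (277,223), (400,260) and (374,335). The near plate corners are at (179,165) and (506,165), the knob top at (497,269) and the sleeve rim at (450,202). Next I cross-check these in fixture axes.

```bash
python3 - <<'E'
from h import *
t=np.radians(7.7); R=np.array([[np.cos(t),-np.sin(t)],[np.sin(t),np.cos(t)]]); S=np.array([587.8,15.8])
def f(p): return ((p*1000-S)@R).round(1)
w=ray("wrist",[(179,165),(506,165)],.015); print("plate near corners, expect (-150,-167.5),(-150,142.5)",f(w), np.degrees(np.arctan2(-(w[1]-w[0])[0],(w[1]-w[0])[1])))
print("cover",f(ray("wrist",[(277,223),(400,260),(374,335)],.033)))
print("knob",f(ray("wrist",[(497,269)],.072)),"sleeve",f(ray("wrist",[(450,202)],.06)))
E
```

```text
plate near corners, expect (-150,-167.5),(-150,142.5) [[-149.  -166. ]
 [-150.2  140.7]] 7.9134677489427485
cover [[-98.  -73.7]
 [-61.4  43.5]
 [ 21.1  22.1]]
knob [[-68.6 119.1]] sleeve [[-124.8   76.6]]
```

{"fn": "arm_command", "kwargs": {"deltas": [0, 0, 0, 0, -0.005, -0.05, 50, 0, 0, 0, 0, -0.005, -0.1, 50, 0, 0, 0, 0, -0.005, -0.14, 50, 0, 0, 0, 0, -0.005, -0.16, 50, 0, 0, 0, 0, -0.005, -0.174, 50, 0, 0, 0, 0, -0.005, -0.174, 50, 0, 0, 0, 0, -0.005, -0.174, 50]}}

```text
clock: 2.65
position: [0.476, -0.0386, 0.0385]
ee_rot: [0.215, -3.134, -0.0]
force: [-0.3, 0.5, 0.7]
width: 0.54
gripper_force: 0.0
```

{"fn": "arm_command", "kwargs": {"deltas": [0, 0, 0, 0.004, 0.0005, 0, 50, 0, 0, 0, 0.008, 0.001, 0, 50, 0, 0, 0, 0.012, 0.0016, 0, 50, 0, 0, 0, 0.016, 0.0021, 0, 50, 0, 0, 0, 0.02, 0.0027, 0, 50, 0, 0, 0, 0.024, 0.0032, 0, 50, 0, 0, 0, 0.028, 0.0038, 0, 50, 0, 0, 0, 0.032, 0.0043, 0, 50, 0, 0, 0, 0.036, 0.0048, 0, 50, 0, 0, 0, 0.04, 0.0054, 0, 50, 0, 0, 0, 0.044, 0.0059, 0, 50, 0, 0, 0, 0.048, 0.0065, 0, 50, 0, 0, 0, 0.048, 0.0065, 0, 50]}}

```text
clock: 3.95
position: [0.5246, -0.0324, 0.0383]
ee_rot: [-0.215, 3.134, -0.0]
force: [0.3, 0.9, -0.0]
width: 0.543
gripper_force: 0.0
```

```bash
cat >> h.py <<'E'
t=np.radians(7.7); RF=np.array([[np.cos(t),-np.sin(t)],[np.sin(t),np.cos(t)]]); S=np.array([587.8,15.8])
def fx(p): return ((np.asarray(p)*1000-S)@RF).round(1)
def cover(fn):
    im=optics.get_image("top"); cv2.imwrite("pics/"+fn,im); g=cv2.cvtColor(im,cv2.COLOR_BGR2GRAY)
    m=np.zeros_like(g); m[140:285,240:415]=(g>200)[140:285,240:415]*255
    m=cv2.morphologyEx(m,cv2.MORPH_OPEN,np.ones((3,3)))
    c,wh,a,k=rect("top",m,.033)
    print("cover",fx(c/1000),np.round(wh,1),"yaw rel",round((a-7.7+45)%90-45,2))
    p=sensors.observe(); print("tcp",fx(p["position"][:2]),p["position"][2],p["force"])
    return im
E
python3 - <<'E'
from h import *
im=cover("t2.png"); cv2.imwrite("pics/t2c.png",cv2.resize(im[140:285,240:415],None,fx=4,fy=4))
E
```

```text
cover [-62.8 127. ] [19. 19.] yaw rel -7.21
tcp [-69.6 -39.3] 0.03821018535118078 [-0.02339421 -0.58449216  0.24823029]
```

View pics/t2c.png

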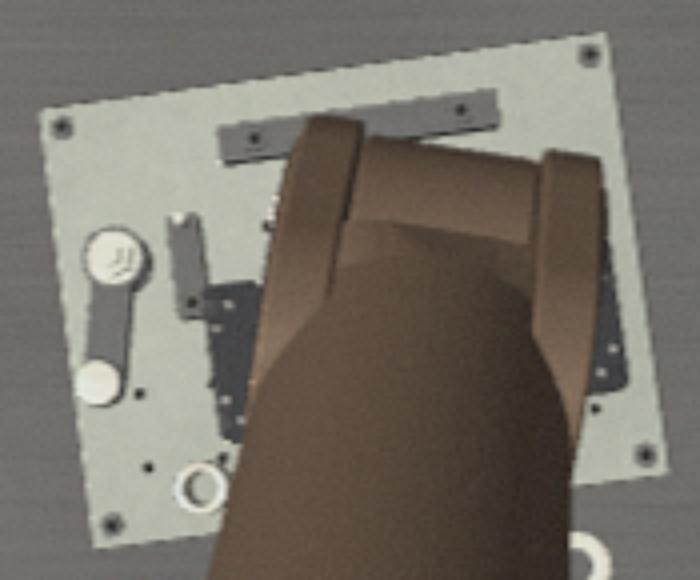

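The arm hides the cover in the top view; only its left edge shows, at about crop (270,210). I'll go on to the fence by force.

{"fn": "arm_command", "kwargs": {"deltas": [0, 0, 0, 0.003, 0.0004, 0, 50, 0, 0, 0, 0.006, 0.0008, 0, 50, 0, 0, 0, 0.009, 0.0012, 0, 50, 0, 0, 0, 0.011, 0.0015, 0, 50, 0, 0, 0, 0.013, 0.0018, 0, 50, 0, 0, 0, 0.014, 0.0019, 0, 50, 0, 0, 0, 0.014, 0.0019, 0, 50]}}

```text
clock: 4.7
position: [0.5351, -0.031, 0.0383]
ee_rot: [0.214, -3.129, -0.001]
force: [-10.5, -1.4, 14.7]
width: 0.548
gripper_force: 7.2
```

```bash
python3 - <<'E'
from h import *
im=optics.get_image("scene"); cv2.imwrite("pics/s2.png",cv2.resize(im[190:340,210:410],None,fx=4,fy=4,interpolation=cv2.INTER_CUBIC))
p=sensors.observe(); print("tcp",fx(p["position"][:2]),p["position"][2],p["force"])
E
```

```text
tcp [-58.5 -39.4] 0.03829011048582585 [-11.06743287  -1.86446908  14.88456308]
```

View pics/s2.png

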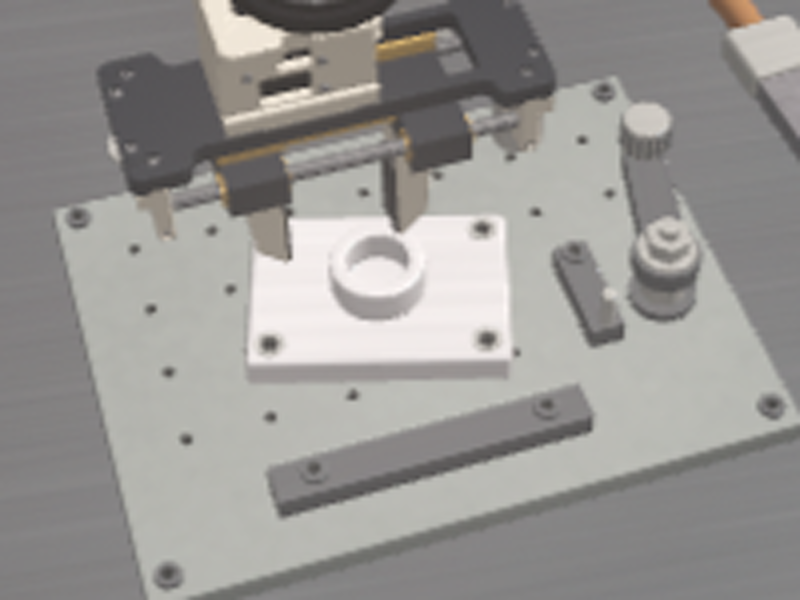

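The scene crop shows the cover, near corner at about (290,225), apparently not moved, and the fingertips at (290,260) and (405,230) looking as if they are over the flange. I'll check by projection before moving anything.

```bash
python3 - <<'E'
from h import *
c=optics.calibration("scene"); cc=lambda P:((cv2.projectPoints(np.float64(P),c["rvec"],c["tvec"],c["camera_matrix"],None)[0].reshape(-1,2)-[210,190])*4).round()
def w(x,y,z): return np.r_[(S+RF@np.array([x,y]))/1000,z]
p=sensors.observe(); o=fx(p["position"][:2]); print(o,p["position"],p["ee_rot"])
for z in (.019,.035,.05):
    print(z,"rightfinger front in/out",cc([w(o[0]+9.5,o[1]-25,z),w(o[0]+9.5,o[1]-44,z)]).tolist(),"left",cc([w(o[0]+9.5,o[1]+25,z),w(o[0]+9.5,o[1]+44,z)]).tolist())
g=cv2.cvtColor(optics.get_image("scene"),cv2.COLOR_BGR2GRAY)
a=np.radians(-16.7); Ra=np.array([[np.cos(a),-np.sin(a)],[np.sin(a),np.cos(a)]])
print("old pose",cc([w(*(np.array([-35.6,-25.3])+Ra@np.array(q)),.033) for q in [(45,62.5),(45,-62.5),(-45,-62.5),(-45,62.5)]]).tolist())
E
```

```text
[-58.5 -39.4] [ 0.53514088 -0.03104707  0.03829011] [ 2.13592410e-01 -3.12934259e+00 -7.09113917e-04]
0.019 rightfinger front in/out [[297.0, 300.0], [259.0, 310.0]] left [[395.0, 276.0], [432.0, 266.0]]
0.035 rightfinger front in/out [[295.0, 280.0], [256.0, 290.0]] left [[394.0, 255.0], [431.0, 246.0]]
0.05 rightfinger front in/out [[293.0, 260.0], [254.0, 270.0]] left [[393.0, 235.0], [431.0, 226.0]]
old pose [[515.0, 357.0], [246.0, 362.0], [255.0, 215.0], [507.0, 210.0]]
```

The cover has not moved and the tips look higher than assumed, probably bearing on the boss or flange. I'll back straight off, then look closely.

{"fn": "arm_command", "kwargs": {"deltas": [0, 0, 0, -0.002, 0, 0.002, 50, 0, 0, 0, -0.004, -0.0005, 0.02, 50, 0, 0, 0, -0.004, -0.0005, 0.04, 50, 0, 0, 0, -0.03, -0.004, 0.06, 50, 0, 0, 0, -0.063, -0.0084, 0.06, 50, 0, 0, 0, -0.063, -0.0084, 0.06, 50]}}

```text
clock: 5.4
position: [0.4711, -0.0396, 0.0984]
ee_rot: [0.212, -3.132, -0.001]
force: [0.2, 0.2, -0.5]
width: 0.544
gripper_force: 0.0
```

```bash
python3 - <<'E'
from h import *
p=sensors.observe(); print("tcp",fx(p["position"][:2]),p["position"][2],p["force"],p["ee_rot"])
a=optics.get_image("scene")[190:340,210:410]; b=optics.get_image("wrist")
a=cv2.resize(a,(640,480),interpolation=cv2.INTER_CUBIC)
cv2.imwrite("pics/m3.png",cv2.resize(np.vstack([a,b]),(450,600),interpolation=cv2.INTER_AREA)); cv2.imwrite("pics/w3.png",b); cv2.imwrite("pics/s3.png",a)
E
```

```text
tcp [-123.   -39.3] 0.0984243824583167 [ 0.19697393  0.24220185 -0.49607355] [ 2.11916283e-01 -3.13214886e+00 -1.01721914e-03]
```

View pics/m3.png

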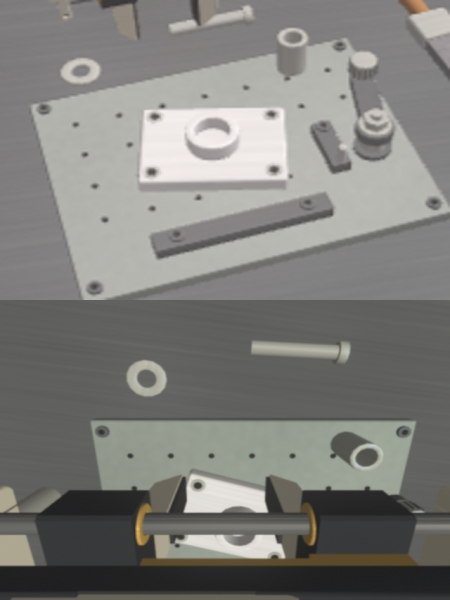

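```bash
python3 - <<'E'
from h import *
p=sensors.observe(); o=p["position"]; R=cv2.Rodrigues(p["ee_rot"])[0]
def pr(n,P):
    c=optics.calibration(n); return cv2.projectPoints(np.float64(P),c["rvec"],c["tvec"],c["camera_matrix"],None)[0].reshape(-1,2).round(1).tolist()
for z in (-.02,-.01,0,.019):
  for hx in (-.0095,.0095):
    P=[o+R@np.array([hx,y,z]) for y in (-.044,-.025,.025,.044)]
    print(z,hx,"scene",pr("scene",P),"wrist",pr("wrist",P))
print(R[:,0],R[:,1])
a=cv2.imread("pics/w3.png")[260:420,190:450]; 
im=optics.get_image("scene")[170:250,225:345]
cv2.imwrite("pics/m4.png",np.vstack([cv2.resize(a,(520,320)),cv2.resize(im,(420,280),interpolation=cv2.INTER_CUBIC)[:, :].copy() if 0 else cv2.copyMakeBorder(cv2.resize(im,(420,280),interpolation=cv2.INTER_CUBIC),0,0,0,100,cv2.BORDER_CONSTANT)]))
E
```

```text
-0.02 -0.0095 scene [[262.7, 210.3], [272.6, 208.0], [298.3, 202.1], [307.9, 199.9]] wrist [[221.2, 325.8], [264.3, 325.8], [377.6, 325.7], [420.6, 325.7]]
-0.02 0.0095 scene [[260.4, 203.5], [270.2, 201.3], [295.5, 195.5], [305.0, 193.4]] wrist [[217.8, 286.5], [262.3, 286.5], [379.5, 286.4], [424.0, 286.4]]
-0.01 -0.0095 scene [[263.2, 214.0], [273.0, 211.8], [298.5, 205.9], [308.0, 203.7]] wrist [[226.4, 314.5], [267.2, 314.5], [374.6, 314.4], [415.4, 314.4]]
-0.01 0.0095 scene [[260.9, 207.3], [270.6, 205.0], [295.8, 199.3], [305.2, 197.2]] wrist [[223.3, 277.0], [265.4, 277.0], [376.3, 276.9], [418.5, 276.9]]
0 -0.0095 scene [[263.8, 217.7], [273.5, 215.5], [298.7, 209.6], [308.2, 207.4]] wrist [[231.1, 304.4], [269.9, 304.3], [371.9, 304.3], [410.7, 304.3]]
0 0.0095 scene [[261.5, 211.0], [271.1, 208.7], [296.0, 203.0], [305.4, 200.9]] wrist [[228.3, 268.4], [268.3, 268.4], [373.5, 268.3], [413.5, 268.3]]
0.019 -0.0095 scene [[264.7, 224.6], [274.3, 222.3], [299.2, 216.5], [308.5, 214.3]] wrist [[238.8, 287.6], [274.3, 287.6], [367.5, 287.5], [403.0, 287.5]]
0.019 0.0095 scene [[262.5, 217.8], [272.0, 215.6], [296.5, 209.9], [305.7, 207.8]] wrist [[236.5, 254.4], [272.9, 254.3], [368.8, 254.3], [405.3, 254.2]]
[-0.99070916 -0.13599251 -0.00118099] [-1.35992868e-01  9.90709789e-01  2.31577150e-04]
```

View pics/m4.png

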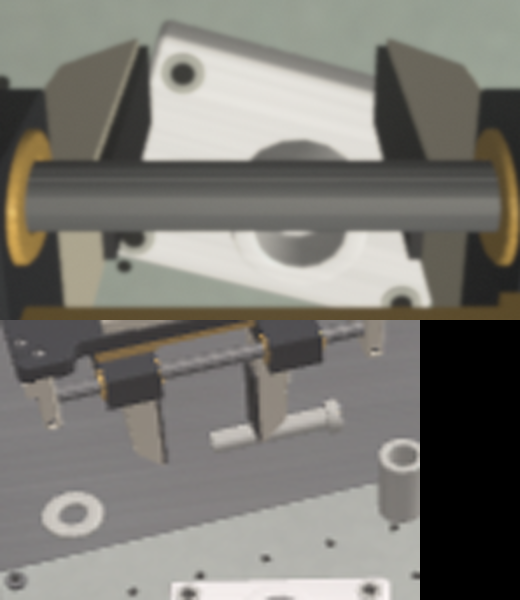

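Both views agree. The scene tip corners at (272,211) and (301,204), and the wrist tip corners at (264,282) and (377,282), put the real fingertips about 15 mm behind the reported TCP instead of 19 mm ahead of it. So at the first pass the tips were at z≈52 mm and rode over the flange. I'll estimate the body's height the same way, then touch the plate to confirm.

```bash
python3 - <<'E'
from h import *
p=sensors.observe(); o=p["position"]; R=cv2.Rodrigues(p["ee_rot"])[0]
def pr(n,P):
    c=optics.calibration(n); return cv2.projectPoints(np.float64(P),c["rvec"],c["tvec"],c["camera_matrix"],None)[0].reshape(-1,2).round(1).tolist()
for z in (-.03,-.047,-.06,-.08): print(z,"scene post bottoms, seen (240.7,200.6),(332,180)",[pr("scene",[o+R@np.array([h,y,z]) for y in (-.09,.09)]) for h in (-.0375,0)])
print("nose",arm.nose_length,[a for a in dir(arm) if a[0]!='_'])
E
```

```text
-0.03 scene post bottoms, seen (240.7,200.6),(332,180) [[[240.7, 223.0], [335.8, 200.8]], [[236.6, 208.8], [329.4, 187.9]]]
-0.047 scene post bottoms, seen (240.7,200.6),(332,180) [[[239.3, 216.3], [335.9, 194.1]], [[235.3, 202.2], [329.4, 181.2]]]
-0.06 scene post bottoms, seen (240.7,200.6),(332,180) [[[238.3, 211.1], [336.1, 188.9]], [[234.2, 197.0], [329.5, 175.9]]]
-0.08 scene post bottoms, seen (240.7,200.6),(332,180) [[[236.6, 202.9], [336.3, 180.6]], [[232.5, 188.7], [329.5, 167.6]]]
nose 0.019 ['PlanningError', 'nose_length', 'sign_off']
```

The posts' midpoint matches the whole gripper being shifted back about 34 mm, so the body stays about 66 mm above the tips. I'll go down and feel for the plate.

{"fn": "arm_command", "kwargs": {"deltas": [0, 0, 0, 0, 0, -0.04, 50, 0, 0, 0, 0, 0, -0.07, 50, 0, 0, 0, 0, 0, -0.085, 50, 0, 0, 0, 0, 0, -0.09, 50, 0, 0, 0, 0, 0, -0.09, 50, 0, 0, 0, 0, 0, -0.09, 50]}}

```text
clock: 6.15
position: [0.4759, -0.039, 0.0088]
ee_rot: [-0.214, 3.133, -0.0]
force: [-0.1, -0.2, 0.5]
width: 0.542
gripper_force: 0.0
```

{"fn": "arm_command", "kwargs": {"deltas": [0, 0, 0, 0, 0, -0.002, 50, 0, 0, 0, 0, 0, -0.004, 50, 0, 0, 0, 0, 0, -0.004, 50]}}

```text
clock: 6.45
position: [0.4751, -0.0389, 0.0045]
ee_rot: [-0.214, 3.134, 0.0]
force: [0.3, -0.7, 0.2]
width: 0.55
gripper_force: 0.0
```

{"fn": "arm_command", "kwargs": {"deltas": [0, 0, 0, 0, 0, -0.001, 50, 0, 0, 0, 0, 0, -0.002, 50, 0, 0, 0, 0, 0, -0.002, 50]}}

```text
clock: 6.75
position: [0.4748, -0.039, 0.0022]
ee_rot: [0.214, -3.134, -0.0]
force: [0.3, -0.6, -0.1]
width: 0.545
gripper_force: 0.0
```

{"fn": "arm_command", "kwargs": {"deltas": [0, 0, 0, 0, 0, -0.001, 50, 0, 0, 0, 0, 0, -0.002, 50, 0, 0, 0, 0, 0, -0.002, 50]}}

```text
clock: 7.05
position: [0.475, -0.039, 0.0008]
ee_rot: [-0.214, 3.134, 0.001]
force: [-3.2, 0.4, 11.5]
width: 0.544
gripper_force: 5.8
```

The plate is felt at a reported z≈0.001, so the tips are 14 mm above the reported TCP. I'll rise 4 mm and push.

{"fn": "arm_command", "kwargs": {"deltas": [0, 0, 0, 0, 0, 0.005, 50, 0, 0, 0, 0.004, 0.0005, 0.005, 50, 0, 0, 0, 0.008, 0.001, 0.005, 50, 0, 0, 0, 0.012, 0.0016, 0.005, 50, 0, 0, 0, 0.016, 0.0021, 0.005, 50, 0, 0, 0, 0.02, 0.0027, 0.005, 50, 0, 0, 0, 0.024, 0.0032, 0.005, 50, 0, 0, 0, 0.027, 0.0036, 0.005, 50, 0, 0, 0, 0.03, 0.004, 0.005, 50, 0, 0, 0, 0.03, 0.004, 0.005, 50]}}

```text
clock: 8.05
position: [0.5036, -0.0363, 0.0047]
ee_rot: [0.211, -3.131, 0.001]
force: [-3.3, -3.8, 1.7]
width: 0.543
gripper_force: 2.1
```

```bash
cat >> h.py <<'E'
def scov(fn=None):  # cover pose from the scene view: convex hull of white flange top (boss excluded by far-side/outer edges)
    im=optics.get_image("scene"); g=cv2.cvtColor(im,cv2.COLOR_BGR2GRAY)
    if fn: cv2.imwrite("pics/"+fn,cv2.resize(im[190:340,210:410],None,fx=4,fy=4,interpolation=cv2.INTER_CUBIC))
    p=sensors.observe(); print("tcp",fx(p["position"][:2]),p["position"][2].round(4),p["force"].round(1))
    return im
E
python3 - <<'E'
from h import *
scov("s5.png")
E
```

```text
tcp [-90.4 -40.2] 0.0047 [-4.8 -3.8  2.6]
```

View pics/s5.png

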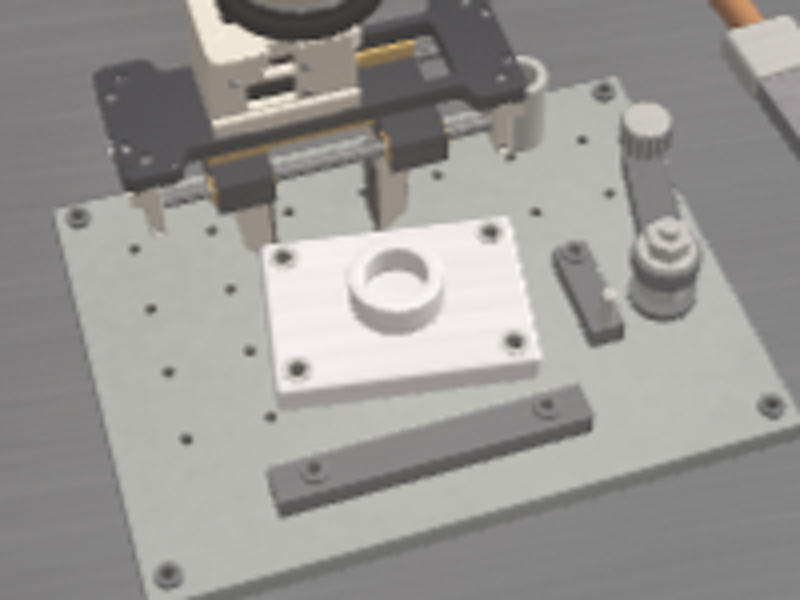

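The cover is now sliding and turning square, with its far edge running (280,400)–(540,370) in the crop. I'll keep pushing.

{"fn": "arm_command", "kwargs": {"deltas": [0, 0, 0, 0.004, 0.0005, 0, 50, 0, 0, 0, 0.008, 0.001, 0, 50, 0, 0, 0, 0.012, 0.0016, 0, 50, 0, 0, 0, 0.016, 0.0021, 0, 50, 0, 0, 0, 0.02, 0.0027, 0, 50, 0, 0, 0, 0.024, 0.0032, 0, 50, 0, 0, 0, 0.027, 0.0036, 0, 50, 0, 0, 0, 0.029, 0.0039, 0, 50, 0, 0, 0, 0.029, 0.0039, 0, 50]}}

```text
clock: 9.0
position: [0.5309, -0.0317, 0.0044]
ee_rot: [0.213, -3.128, -0.0]
force: [-8.5, -2.5, 5.5]
width: 0.544
gripper_force: 4.4
```

{"fn": "arm_command", "kwargs": {"deltas": [0, 0, 0, 0.002, 0.0003, 0, 50, 0, 0, 0, 0.003, 0.0004, 0, 50, 0, 0, 0, 0.003, 0.0004, 0, 50]}}

```text
clock: 9.3
position: [0.534, -0.0311, 0.0044]
ee_rot: [0.214, -3.129, -0.0]
force: [-7.5, -2.6, 4.7]
width: 0.546
gripper_force: 4.1
```

```bash
cat >> h.py <<'E'
def edges():
    # far and +y edges of cover top face from scene view, sampled by gradient along rays in fixture frame
    im=scov(); g=cv2.GaussianBlur(cv2.cvtColor(im,cv2.COLOR_BGR2GRAY),(3,3),0).astype(np.float32)
    c=optics.calibration("scene")
    def samp(P):
        q=cv2.projectPoints(P,c["rvec"],c["tvec"],c["camera_matrix"],None)[0].reshape(-1,2).astype(np.float32)
        return cv2.remap(g,q[:,:1].reshape(1,-1),q[:,1:].reshape(1,-1),cv2.INTER_LINEAR)[0]
    W=lambda X,Y:np.c_[(S+np.c_[X,Y]@RF.T)/1000,np.full(len(X),.033)]
    s=np.arange(0,75,.5)
    for nm,f in (("far x'",lambda v,s:(s*0.9-5,np.full_like(s,v))),("left y'",lambda v,s:(np.full_like(s,v),s+0.0)),("right y'",lambda v,s:(np.full_like(s,v),-s-30))):
        out=[]
        for v in ((-60,-40,-20,0,20) if nm[0]=='f' else (-25,-10,0,10,25)):
            X,Y=f(v,s); I=samp(W(X,Y)); d=np.diff(I); k=int(np.argmin(d)); out.append((v,round(float((X if nm[0]=='f' else Y)[k]),1),round(float(d[k]))))
        print(nm,out)
E
python3 - <<'E'
from h import *
edges()
E
```

```text
tcp [-59.7 -39.2] 0.0044 [-7.9 -1.8  4.8]
far x' [(-60, 24.7, -8), (-40, 42.2, -7), (-20, 41.4, -7), (0, 43.1, -7), (20, 43.1, -7)]
left y' [(-25, 56.5, -8), (-10, 56.5, -10), (0, 55.5, -10), (10, 56.0, -10), (25, 57.5, -9)]
right y' [(-25, -73.5, -10), (-10, -73.5, -9), (0, -73.5, -9), (10, -73.0, -9), (25, -73.5, -10)]
```

{"fn": "arm_command", "kwargs": {"deltas": [0, 0, 0, 0.001, 0.0001, 0, 50, 0, 0, 0, 0.002, 0.0003, 0, 50, 0, 0, 0, 0.002, 0.0003, 0, 50]}}

```text
clock: 9.65
position: [0.5355, -0.0308, 0.0044]
ee_rot: [0.214, -3.128, -0.0]
force: [-8.9, -1.5, 7.2]
width: 0.547
gripper_force: 4.7
```

{"fn": "arm_command", "kwargs": {"deltas": [0, 0, 0, 0.001, 0.0001, 0, 50, 0, 0, 0, 0.002, 0.0003, 0, 50, 0, 0, 0, 0.002, 0.0003, 0, 50]}}

```text
clock: 9.95
position: [0.5369, -0.0306, 0.0043]
ee_rot: [0.214, -3.127, -0.001]
force: [-11.2, -1.7, 8.8]
width: 0.546
gripper_force: 5.8
```

{"fn": "arm_command", "kwargs": {"deltas": [0, 0, 0, 0.001, 0.0001, 0, 50, 0, 0, 0, 0.002, 0.0003, 0, 50, 0, 0, 0, 0.002, 0.0003, 0, 50]}}

```text
clock: 10.25
position: [0.5368, -0.0305, 0.0042]
ee_rot: [0.213, -3.123, -0.001]
force: [-17.3, -3.0, 14.5]
width: 0.544
gripper_force: 8.8
```

```bash
python3 - <<'E'
from h import *
edges(); print(sensors.observe()["joints"].round(2))
E
```

```text
tcp [-56.7 -39.1] 0.0042 [-16.5  -3.4  14.6]
far x' [(-60, 45.4, -8), (-40, 45.4, -8), (-20, 45.0, -8), (0, 45.4, -8), (20, 43.6, -7)]
left y' [(-25, 56.5, -8), (-10, 55.5, -10), (0, 55.5, -10), (10, 56.0, -10), (25, 57.5, -9)]
right y' [(-25, -73.5, -10), (-10, -73.5, -10), (0, -73.5, -9), (10, -73.0, -10), (25, -73.5, -10)]
[-0.21  0.57  0.24  1.99 -0.22  0.61  1.88]
```

It has stalled tight on the fence and is square: far edge ≈45 mm all along, y still about 8 mm short. Next I lift, turn the tool 90° and go round to the −y end.

{"fn": "arm_command", "kwargs": {"deltas": [0, 0, 0, -0.006, -0.001, 0, 50, 0, 0, 0, -0.012, -0.002, 0.02, 50, 0, 0, 0, -0.012, -0.002, 0.06, 50, 0, 0, -0.1, 0, -0.02, 0.08, 30, 0, 0, -0.2, 0.03, -0.04, 0.08, 30, 0, 0, -0.3, 0.064, -0.058, 0.08, 30, 0, 0, -0.4, 0.064, -0.058, 0.08, 30, 0, 0, -0.5, 0.064, -0.058, 0.08, 30, 0, 0, -0.6, 0.064, -0.058, 0.08, 30, 0, 0, -0.7, 0.064, -0.058, 0.08, 30, 0, 0, -0.8, 0.064, -0.058, 0.08, 30, 0, 0, -0.9, 0.064, -0.058, 0.08, 30, 0, 0, -1, 0.064, -0.058, 0.08, 30, 0, 0, -1, 0.064, -0.058, 0.08, 30, 0, 0, -1, 0.064, -0.058, 0.08, 30, 0, 0, -1, 0.064, -0.058, 0.08, 30]}}

```text
clock: 11.9
position: [0.6071, -0.0877, 0.085]
ee_rot: [2.061, 2.37, -0.0]
force: [-0.8, -0.2, -0.5]
width: 0.324
gripper_force: 0.0
```

```bash
python3 - <<'E'
from h import *
edges(); p=sensors.observe(); R=cv2.Rodrigues(p["ee_rot"])[0]; print(p["joints"].round(2),R[:,1],np.degrees(np.arctan2(R[1,1],R[0,1])))
E
```

```text
tcp [   5.2 -105.2] 0.0851 [-0.1 -0.8  0.2]
far x' [(-60, 45.4, -9), (-40, 45.4, -9), (-20, 45.0, -8), (0, 45.4, -8), (20, 43.6, -7)]
left y' [(-25, 56.5, -8), (-10, 55.5, -10), (0, 55.5, -10), (10, 56.0, -10), (25, 57.5, -9)]
right y' [(-25, -41.0, -11), (-10, -45.0, -10), (0, -73.5, -9), (10, -73.0, -10), (25, -73.5, -10)]
[-0.41  0.63  0.72  1.78 -0.51  0.92  0.66] [9.90354624e-01 1.38555808e-01 7.88331854e-05] 7.964285742972938
```

{"fn": "arm_command", "kwargs": {"deltas": [0, 0, 0, -0.005, -0.0007, -0.04, 30, 0, 0, 0, -0.005, -0.0007, -0.07, 30, 0, 0, 0, -0.005, -0.0007, -0.08, 30, 0, 0, 0, -0.005, -0.0007, -0.08, 30, 0, 0, 0, -0.0055, 0.0033, -0.08, 30, 0, 0, 0, -0.0061, 0.0073, -0.08, 30, 0, 0, 0, -0.0066, 0.0113, -0.08, 30, 0, 0, 0, -0.0072, 0.0153, -0.08, 30, 0, 0, 0, -0.0075, 0.018, -0.08, 30, 0, 0, 0, -0.0078, 0.02, -0.08, 30, 0, 0, 0, -0.0078, 0.02, -0.08, 30]}}

```text
clock: 13.05
position: [0.5994, -0.0684, 0.0056]
ee_rot: [2.064, 2.366, -0.0]
force: [0.9, -2.2, 1.7]
width: 0.327
gripper_force: 1.2
```

{"fn": "arm_command", "kwargs": {"deltas": [0, 0, 0, -0.0003, 0.002, 0, 30, 0, 0, 0, -0.0005, 0.004, 0, 30, 0, 0, 0, -0.0007, 0.005, 0, 30, 0, 0, 0, -0.0007, 0.005, 0, 30]}}

```text
clock: 13.45
position: [0.5988, -0.0643, 0.0056]
ee_rot: [2.065, 2.365, -0.001]
force: [0.7, -5.1, 1.6]
width: 0.326
gripper_force: 2.7
```

```bash
python3 - <<'E'
from h import *
edges()
E
```

```text
tcp [  0.1 -80.9] 0.0056 [ 1.2 -4.7  2. ]
far x' [(-60, 30.6, -2), (-40, 30.1, -2), (-20, 45.0, -8), (0, 45.4, -8), (20, 45.0, -7)]
left y' [(-25, 54.5, -10), (-10, 55.5, -14), (0, 55.0, -13), (10, 56.0, -12), (25, 55.5, -14)]
right y' [(-25, -31.0, -17), (-10, -31.5, -12), (0, -32.5, -4), (10, -96.0, 0), (25, -89.5, -4)]
```

{"fn": "arm_command", "kwargs": {"deltas": [0, 0, 0, -0.0003, 0.002, 0, 30, 0, 0, 0, -0.0005, 0.004, 0, 30, 0, 0, 0, -0.0007, 0.005, 0, 30, 0, 0, 0, -0.0007, 0.005, 0, 30]}}

```text
clock: 13.9
position: [0.5981, -0.0593, 0.0056]
ee_rot: [2.065, 2.365, -0.001]
force: [0.8, -5.6, 1.3]
width: 0.322
gripper_force: 2.7
```

{"fn": "arm_command", "kwargs": {"deltas": [0, 0, 0, -0.0001, 0.001, 0, 30, 0, 0, 0, -0.0003, 0.002, 0, 30, 0, 0, 0, -0.0003, 0.002, 0, 30]}}

```text
clock: 14.2
position: [0.5979, -0.0578, 0.0056]
ee_rot: [2.065, 2.364, -0.001]
force: [2.3, -5.3, 2.0]
width: 0.322
gripper_force: 3.3
```

{"fn": "arm_command", "kwargs": {"deltas": [0, 0, 0, -0.0001, 0.001, 0, 30, 0, 0, 0, -0.0003, 0.002, 0, 30, 0, 0, 0, -0.0003, 0.002, 0, 30]}}

```text
clock: 14.5
position: [0.5979, -0.0578, 0.0056]
ee_rot: [2.065, 2.361, -0.003]
force: [2.9, -12.9, -1.8]
width: 0.325
gripper_force: 5.9
```

Stalled at y'≈−74.3, which is the stop. Backing off and measuring.

{"fn": "arm_command", "kwargs": {"deltas": [0, 0, 0, 0.0008, -0.006, 0, 30, 0, 0, 0, 0.0016, -0.012, 0, 30, 0, 0, 0, 0.0016, -0.012, 0.04, 30, 0, 0, 0, 0.0016, -0.012, 0.08, 30, 0, 0, 0, 0.004, -0.03, 0.1, 30, 0, 0, 0, 0.004, -0.03, 0.1, 30]}}

```text
clock: 15.1
position: [0.6029, -0.0866, 0.1086]
ee_rot: [2.064, 2.362, 0.004]
force: [0.3, 0.3, -0.1]
width: 0.328
gripper_force: 0.0
```

```bash
python3 - <<'E'
from h import *
edges()
im=cv2.imread("pics/s5.png")
im=optics.get_image("scene"); a=cv2.resize(im[215:330,250:390],None,fx=5,fy=5,interpolation=cv2.INTER_CUBIC)
cv2.imwrite("pics/s6.png",a)
E
```

```text
tcp [   0.5 -101.5] 0.1066 [ 0.3 -0.1 -0.7]
far x' [(-60, 46.8, -7), (-40, 45.4, -8), (-20, 45.0, -8), (0, 45.4, -8), (20, 43.6, -7)]
left y' [(-25, 60.5, -11), (-10, 60.0, -11), (0, 61.0, -11), (10, 60.0, -10), (25, 61.5, -14)]
right y' [(-25, -62.0, -9), (-10, -61.5, -9), (0, -62.0, -10), (10, -62.0, -8), (25, -61.0, -9)]
```

View pics/s6.png

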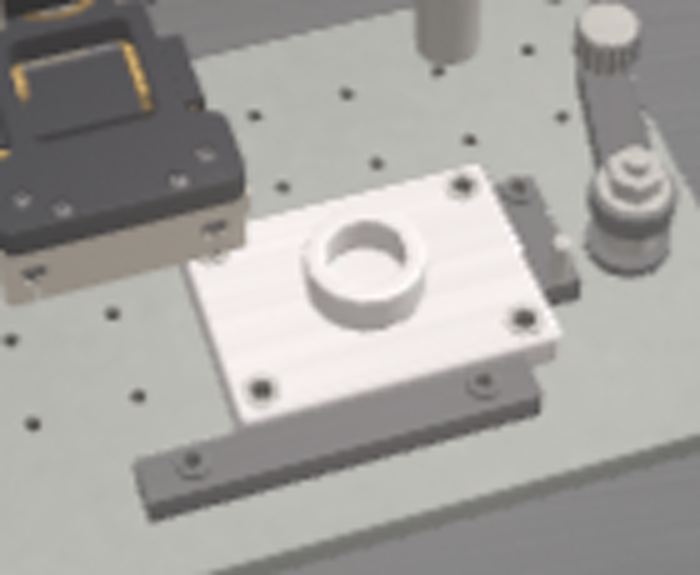

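The view shows the cover seated: its far edge lies on the fence (238,425)–(555,345) and its right end on the end stop at (520,230). Its gap numbers are even. I'll do one light press at the middle of the near edge to make sure of x, then the clamp.

{"fn": "arm_command", "kwargs": {"deltas": [0, 0, 0, -0.035, 0.028, 0, 30, 0, 0, 0, -0.07, 0.056, 0, 30, 0, 0, 0, -0.108, 0.088, 0, 30, 0, 0, 0, -0.108, 0.088, 0, 30, 0, 0, 0, -0.108, 0.088, -0.05, 30, 0, 0, 0, -0.108, 0.088, -0.09, 30, 0, 0, 0, -0.108, 0.088, -0.101, 30, 0, 0, 0, -0.108, 0.088, -0.101, 30, 0, 0, 0, -0.104, 0.0885, -0.101, 30, 0, 0, 0, -0.1, 0.089, -0.101, 30, 0, 0, 0, -0.098, 0.0893, -0.101, 30, 0, 0, 0, -0.098, 0.0893, -0.101, 30]}}

```text
clock: 16.4
position: [0.5039, 0.0057, 0.0046]
ee_rot: [2.064, 2.368, 0.001]
force: [0.1, -0.5, 0.3]
width: 0.325
gripper_force: 0.0
```

{"fn": "arm_command", "kwargs": {"deltas": [0, 0, 0, 0.002, 0.0003, 0, 30, 0, 0, 0, 0.004, 0.0006, 0, 30, 0, 0, 0, 0.004, 0.0006, 0, 30]}}

```text
clock: 16.7
position: [0.5074, 0.0062, 0.0043]
ee_rot: [2.064, 2.368, 0.0]
force: [-0.8, 0.6, -0.1]
width: 0.327
gripper_force: 0.0
```

{"fn": "arm_command", "kwargs": {"deltas": [0, 0, 0, 0.001, 0.0001, 0, 30, 0, 0, 0, 0.002, 0.0003, 0, 30, 0, 0, 0, 0.002, 0.0003, 0, 30]}}

```text
clock: 17.0
position: [0.5092, 0.0064, 0.0042]
ee_rot: [2.065, 2.368, 0.0]
force: [0.5, -0.5, 0.4]
width: 0.326
gripper_force: 0.0
```

{"fn": "arm_command", "kwargs": {"deltas": [0, 0, 0, 0.001, 0.0001, 0, 30, 0, 0, 0, 0.002, 0.0003, 0, 30, 0, 0, 0, 0.002, 0.0003, 0, 30]}}

```text
clock: 17.3
position: [0.5109, 0.0067, 0.0042]
ee_rot: [-2.065, -2.367, 0.0]
force: [-0.9, 0.7, 0.6]
width: 0.328
gripper_force: 0.5
```

{"fn": "arm_command", "kwargs": {"deltas": [0, 0, 0, 0.001, 0.0001, 0, 30, 0, 0, 0, 0.002, 0.0003, 0, 30, 0, 0, 0, 0.002, 0.0003, 0, 30]}}

```text
clock: 17.6
position: [0.5111, 0.0067, 0.004]
ee_rot: [-2.064, -2.365, 0.003]
force: [-8.1, -1.1, 7.3]
width: 0.325
gripper_force: 4.1
```

{"fn": "arm_command", "kwargs": {"deltas": [0, 0, 0, 0.001, 0.0001, 0, 30, 0, 0, 0, 0.002, 0.0003, 0, 30, 0, 0, 0, 0.002, 0.0003, 0, 30]}}

```text
clock: 17.9
position: [0.5111, 0.0068, 0.0039]
ee_rot: [-2.063, -2.362, 0.006]
force: [-14.6, -2.2, 13.2]
width: 0.328
gripper_force: 7.5
```

Tight in x: no motion under 15 N. Now over to the far side of the clamp knob with closed fingers.

{"fn": "arm_command", "kwargs": {"deltas": [0, 0, 0, -0.008, -0.001, 0, 30, 0, 0, 0, -0.016, -0.002, 0.01, 30, 0, 0, 0, -0.016, -0.002, 0.06, 0, 0, 0, 0, -0.016, -0.002, 0.106, 0, 0, 0, -0.05, -0.006, 0.04, 0.106, 0, 0, 0, -0.11, -0.006, 0.08, 0.106, 0, 0, 0, -0.11, -0.006, 0.12, 0.106, 0, 0, 0, -0.11, -0.006, 0.153, 0.106, 0, 0, 0, -0.11, -0.006, 0.153, 0.106, 0, 0, 0, -0.11, -0.006, 0.153, 0.106, 0]}}

```text
clock: 18.9
position: [0.509, 0.161, 0.1107]
ee_rot: [2.259, 2.183, 0.001]
force: [-0.4, -0.2, -0.4]
width: 0.003
gripper_force: 0.0
```

```bash
python3 - <<'E'
from h import *
im=optics.get_image("scene"); edges()
c=optics.calibration("scene"); p=sensors.observe(); o=p["position"]; R=cv2.Rodrigues(p["ee_rot"])[0]
print(o,p["width"],np.degrees(np.arctan2(R[1,1],R[0,1])))
# knob & pivot check: brightest blobs by two views not needed; knob pixel ray from top if visible
g=cv2.cvtColor(optics.get_image("top"),cv2.COLOR_BGR2GRAY)
print((g[225:245,255:280]>170).sum())
E
```

```text
tcp [-58.7 152.6] 0.1107 [ 0.6 -0.   0.5]
far x' [(-60, 46.8, -7), (-40, 45.4, -8), (-20, 45.0, -8), (0, 45.4, -8), (20, 43.6, -7)]
left y' [(-25, 60.5, -11), (-10, 60.0, -11), (0, 61.0, -11), (10, 60.0, -10), (25, 61.5, -14)]
right y' [(-25, -62.0, -9), (-10, -61.5, -9), (0, -62.0, -10), (10, -62.0, -8), (25, -61.0, -9)]
[0.50919022 0.15913484 0.11071904] 0.004473017400136328 -2.1576620960264745
297
```

{"fn": "arm_command", "kwargs": {"deltas": [0, 0, 0, 0, 0, -0.04, 0, 0, 0, 0, 0, 0, -0.06, 0, 0, 0, 0, 0, 0, -0.068, 0, 0, 0, 0, 0, 0, -0.068, 0, 0, 0, 0, 0, 0, -0.068, 0]}}

```text
clock: 19.55
position: [0.5098, 0.1597, 0.0431]
ee_rot: [2.262, 2.179, 0.001]
force: [0.2, 0.4, -0.0]
width: 0.004
gripper_force: 0.0
```

```bash
cat > sw.py <<'E'
from h import *
import sys
p=sensors.observe(); o=p["position"]; R=cv2.Rodrigues(p["ee_rot"])[0]; yaw=np.degrees(np.arctan2(R[1,1],R[0,1])); print(o,yaw)
def row(deg,d):
    f=np.radians(deg); u=np.array([-np.cos(f),-np.sin(f)]); t_=np.array([np.sin(f),-np.cos(f)])
    w=(S+RF@(np.array([0,107.5])+66*u-d*t_))/1000; w=w-o[:2]
    print(deg,d,"wz %.2f dx %.4f dy %.4f"%((7.7+deg-yaw)/90,*w))
for a in sys.argv[1:]: row(*map(float,a.split(",")))
E
python3 sw.py -9.6,30 -9.6,24 -4,24 2,24 8,24 14,24 20,24 26,24 32,24 38,24 44,24
```

```text
[0.50981826 0.15971772 0.04312079] -2.14475881960786
-9.6 30.0 wz 0.00 dx -0.0014 dy -0.0052
-9.6 24.0 wz 0.00 dx -0.0016 dy -0.0112
-4.0 24.0 wz 0.06 dx -0.0038 dy -0.0177
2.0 24.0 wz 0.13 dx -0.0055 dy -0.0249
8.0 24.0 wz 0.20 dx -0.0065 dy -0.0321
14.0 24.0 wz 0.26 dx -0.0066 dy -0.0395
20.0 24.0 wz 0.33 dx -0.0060 dy -0.0468
26.0 24.0 wz 0.40 dx -0.0046 dy -0.0540
32.0 24.0 wz 0.46 dx -0.0025 dy -0.0611
38.0 24.0 wz 0.53 dx 0.0003 dy -0.0679
44.0 24.0 wz 0.60 dx 0.0038 dy -0.0743
```

{"fn": "arm_command", "kwargs": {"deltas": [0, 0, 0, -0.0014, -0.0052, 0, 0, 0, 0, 0, -0.0016, -0.011, 0, 0, 0, 0, 0.06, -0.004, -0.018, 0, 0, 0, 0, 0.13, -0.0055, -0.025, 0, 0, 0, 0, 0.2, -0.0065, -0.032, 0, 0, 0, 0, 0.26, -0.0066, -0.0395, 0, 0, 0, 0, 0.33, -0.006, -0.047, 0, 0, 0, 0, 0.4, -0.0046, -0.054, 0, 0, 0, 0, 0.46, -0.0025, -0.061, 0, 0, 0, 0, 0.53, 0, -0.068, 0, 0, 0, 0, 0.6, 0.004, -0.0745, 0, 0, 0, 0, 0.6, 0.004, -0.0745, 0, 0]}}

```text
clock: 20.75
position: [0.5136, 0.0842, 0.0429]
ee_rot: [1.025, 2.969, 0.001]
force: [-0.1, 1.3, -0.3]
width: 0.004
gripper_force: 0.0
```

```bash
python3 sw.py 44,24 50,24 56,24 62,24 68,24 74,24 79,24 83,24 86,24 88,24 90,24 90,22; python3 -c "
from h import *
edges()"
```

```text
[0.51359549 0.08423887 0.04291526] 51.90140363002788
44.0 24.0 wz -0.00 dx 0.0001 dy 0.0012
50.0 24.0 wz 0.06 dx 0.0042 dy -0.0049
56.0 24.0 wz 0.13 dx 0.0090 dy -0.0104
62.0 24.0 wz 0.20 dx 0.0144 dy -0.0155
68.0 24.0 wz 0.26 dx 0.0202 dy -0.0199
74.0 24.0 wz 0.33 dx 0.0265 dy -0.0238
79.0 24.0 wz 0.39 dx 0.0320 dy -0.0264
83.0 24.0 wz 0.43 dx 0.0366 dy -0.0282
86.0 24.0 wz 0.46 dx 0.0401 dy -0.0293
88.0 24.0 wz 0.49 dx 0.0425 dy -0.0300
90.0 24.0 wz 0.51 dx 0.0449 dy -0.0305
90.0 22.0 wz 0.51 dx 0.0468 dy -0.0303
tcp [-64.4  78.5] 0.0428 [ 0.4 -0.2  1.1]
far x' [(-60, 46.8, -7), (-40, 45.4, -8), (-20, 45.0, -8), (0, 45.4, -8), (20, 43.6, -7)]
left y' [(-25, 61.5, -12), (-10, 60.0, -11), (0, 61.0, -11), (10, 60.0, -10), (25, 61.5, -14)]
right y' [(-25, -62.0, -9), (-10, -61.5, -9), (0, -62.0, -10), (10, -62.0, -8), (25, -61.0, -9)]
```

{"fn": "arm_command", "kwargs": {"deltas": [0, 0, 0.06, 0.004, -0.005, 0, 0, 0, 0, 0.13, 0.009, -0.0105, 0, 0, 0, 0, 0.2, 0.0145, -0.0155, 0, 0, 0, 0, 0.26, 0.02, -0.02, 0, 0, 0, 0, 0.33, 0.0265, -0.024, 0, 0, 0, 0, 0.39, 0.032, -0.0265, 0, 0, 0, 0, 0.43, 0.0365, -0.028, 0, 0, 0, 0, 0.46, 0.04, -0.0295, 0, 0, 0, 0, 0.49, 0.0425, -0.03, 0, 0, 0, 0, 0.51, 0.044, -0.0305, 0, 0, 0, 0, 0.51, 0.044, -0.0305, 0, 0]}}

```text
clock: 21.9
position: [0.5569, 0.0551, 0.0422]
ee_rot: [0.212, -3.134, 0.0]
force: [-1.0, -0.8, -0.1]
width: 0.006
gripper_force: 0.5
```

{"fn": "arm_command", "kwargs": {"deltas": [0, 0, 0, 0.001, 0.0001, 0, 0, 0, 0, 0, 0.002, 0.0003, 0, 0, 0, 0, 0, 0.002, 0.0003, 0, 0]}}

```text
clock: 22.2
position: [0.5588, 0.0556, 0.0422]
ee_rot: [0.213, -3.134, 0.0]
force: [-1.4, -1.5, 0.9]
width: 0.003
gripper_force: 1.3
```

{"fn": "arm_command", "kwargs": {"deltas": [0, 0, 0, 0.001, 0.0001, 0, 0, 0, 0, 0, 0.002, 0.0003, 0, 0, 0, 0, 0, 0.002, 0.0003, 0, 0]}}

```text
clock: 22.5
position: [0.559, 0.0556, 0.042]
ee_rot: [0.213, -3.13, -0.0]
force: [-9.2, -1.5, 7.4]
width: 0.008
gripper_force: 4.4
```

{"fn": "arm_command", "kwargs": {"deltas": [0, 0, 0, 0.001, 0.0001, 0, 0, 0, 0, 0, 0.002, 0.0003, 0, 0, 0, 0, 0, 0.002, 0.0003, 0, 0]}}

```text
clock: 22.8
position: [0.5591, 0.0556, 0.0417]
ee_rot: [0.213, -3.127, 0.0]
force: [-13.1, -2.8, 11.1]
width: 0.005
gripper_force: 7.2
```

Hard stop felt at x'≈−23 (knob radius plus finger half-width). Backing off and up, clear of everything.

{"fn": "arm_command", "kwargs": {"deltas": [0, 0, 0, -0.006, -0.0008, 0, 0, 0, 0, 0, -0.015, -0.002, 0.005, 0, 0, 0, 0, -0.02, -0.0027, 0.04, 0, 0, 0, 0, -0.03, -0.004, 0.08, 0, 0, 0, 0, -0.06, -0.008, 0.13, 0, 0, 0, 0, -0.11, -0.015, 0.16, 0, 0, 0, 0, -0.14, -0.02, 0.18, 0, 0, 0, 0, -0.14, -0.02, 0.18, 0, 0, 0, 0, -0.14, -0.02, 0.18, 0]}}

```text
clock: 23.7
position: [0.4233, 0.0367, 0.2237]
ee_rot: [-0.215, 3.13, 0.003]
force: [0.1, -0.3, 0.7]
width: 0.004
gripper_force: 0.0
```

```bash
python3 - <<'E'
from h import *
edges()
im=optics.get_image("scene"); c=optics.calibration("scene")
# knob expected top centre at 90 deg vs brightness around it and at the start place
for nm,(x,y) in {"90deg":(0,41.5),"80deg":(-11.5,42.5),"start":(-65,118.5)}.items():
    P=np.r_[(S+RF@np.array([x,y]))/1000,.072]; q=cv2.projectPoints(P,c["rvec"],c["tvec"],c["camera_matrix"],None)[0].ravel().round().astype(int)
    print(nm,q,im[q[1]-1:q[1]+2,q[0]-1:q[0]+2].mean((0,1)).round())
# dark arm pixels on the white cover: sample across arm at y'=55 (z .05)
W=np.array([np.r_[(S+RF@np.array([x,62.]))/1000,.05] for x in range(-24,25,2)])
q=cv2.projectPoints(W,c["rvec"],c["tvec"],c["camera_matrix"],None)[0].reshape(-1,2).round().astype(int)
print([int(im[v,u].mean()) for u,v in q])
E
```

```text
tcp [-159.8   42.7] 0.2228 [ 0.1 -0.3  0.2]
far x' [(-60, 46.8, -7), (-40, 45.4, -8), (-20, 45.0, -8), (0, 45.4, -8), (20, 45.0, -7)]
left y' [(-25, 35.0, -11), (-10, 32.5, -12), (0, 32.5, -12), (10, 60.0, -10), (25, 61.5, -14)]
right y' [(-25, -62.0, -9), (-10, -61.5, -9), (0, -62.0, -10), (10, -62.0, -8), (25, -61.0, -9)]
90deg [345 253] [192. 198. 203.]
80deg [343 249] [202. 206. 211.]
start [371 219] [130. 130. 132.]
[179, 167, 167, 144, 105, 121, 121, 130, 130, 130, 130, 131, 131, 130, 131, 131, 131, 124, 96, 91, 91, 103, 127, 128, 127]
```

The cover's edges are unchanged, the arm bar spans x'≈−13…+10 over the cover, and the knob is at its 90° place. Handing in.

```bash
python3 -c "
from cell import arm
print(arm.sign_off())"
```

```text
the job is handed in; nothing more can be done
None
```

I handed the job in at about 24 s of the 70 s: the cover was stalled tight and square against the back fence and end stop, and the clamp arm was pushed round onto its stop pin. Sign-off returned no verdict.

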